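Start the coach screw in the stop rail, then open the hold-down press

ROBOT

A 6-joint arm with a two-finger parallel gripper is mounted at the origin on the work surface. World frame = base frame: x ahead of the robot, y to its left, z up, the work surface at z = 0. Lengths are in m, angles in rad, forces in N, time in s.
With the tool pointing down it reaches from about 0.375 to 0.975 m from the base axis. Payload 3.8 kg.
Tool frame: the origin (TCP) lies between the finger pads; the fingertips stand 8 mm ahead of it and the grasp point (between the pads) lies 11 mm behind it (manip.finger_overhang is the distance from the TCP to the fingertips, in m); z points along the fingers, y is the line along which they close (so a half turn about z gives the same grasp; the last joint's range is limited). The gripper opens to 88 mm and grips with 3 to 60 N. Pads are 18 mm wide; open, the fingers measure 123 mm over their backs; the gripper's body (75 mm by 187 mm) begins 45 mm behind the grasp point.
Start: joints at [1.196, 0.264, 1.604, -0, 1.274, -0.037], TCP at [0.224, 0.637, 0.247] pointing down, gripper open.
Joint ranges: [-2.63, 2.63], [-0.94, 2.18], [0.31, 2.57], [-1.31, 4.45], [0, 2.66], [-2.55, 2.55]. Speed limits (rad/s): [2.57, 2.57, 3.14, 3.14, 3.14, 3.14].

INTERFACE

Orientations are given as a unit quaternion [w, x, y, z].
In Python, from plant import manip gives the robot as it stands. Calls block until the motion is done:
- manip.move_ptp(position, orientation): joint-space move of the TCP to a pose.
- manip.move_l(position, rot=None, max_speed=0.15): straight line of the TCP; rot=None keeps the orientation; max_speed is the mean speed in m/s.
- manip.movej(angles): joint-space move.
- manip.set_gripper(opening, strength=None): finger opening in m; strength is the grip in N (None keeps the last); returns when the fingers have stopped.
- manip.pause(seconds).
- manip.ik(position, orientation): joint angles nearest the present ones, or None.
- manip.observe(): the state.
- manip.capture(name): name is "side" or "top"; returns (picture, depth): 480x640x3 uint8, blue, green, red; 480x640 float32, m along the optical axis (not along the pixel's ray), 0 where there is no reading.
- manip.camera_params(name): a dict with "intrinsics" (3x3 intrinsics, pixels), "rvec" (rotation vector, rad) and "tvec" (3), from world to camera coordinates, as OpenCV has them. Camera axes: x right, y down, z forward; pixel columns grow to the right and rows downward; lengths in m; the calibration is good to about 2 mm. A picture is of the moment at which its call begins. camera_params takes no time and is no camera call.
A pose or a line that the arm cannot do raises manip.IKError and nothing moves.
- manip.finish_job(): hands the job in; it is judged then, once.
The state is a dict: "time": time; "joint_pos": joint angles; "qvel": joint speeds; "joint_efforts": joint torques, N m; "tcp_pos": TCP position; "ee_rot": TCP orientation; "force": force on the tool from outside, world axes, zero at the start; "wrist_torque": the same for the moment, N m; "gripper_width": finger opening in m; "gripper_force": force on a finger pad.
Only numpy, scipy, OpenCV 4.12 (cv2) and the standard library are available. Lean on these libraries where they do the work, as an engineer would, in place of code of your own. Each camera call takes 0.05 s, during which the arm holds its last target. There are 200 camera calls.

TASK

The wooden stop rail is held on the bench by the small press. Drive the coach screw that stands proud, pushing firmly down as you turn it clockwise so that it bites, until its head is as low as its already driven neighbour; then open the press, turning its handwheel anticlockwise and following it upward, until its foot is 6 mm clear of the rail. Leave the other things on the bench where they are, and let go.

Things in the scene. Friction and masses are not known exactly. Their poses are not given: they have to be found in the camera images.
- rail: fixed straight bar of pale wood lying on the bench, 64 x 500 x 30 mm; origin at the centre of its underside, y along its length, top 30 mm above the bench. The two screws are in its -y half, the press stands over its +y half; either screw may be the outer one.
- screw_top (a point): centre of the top of the proud coach screw's square steel head, 71 mm above the bench at the start; x and y normal to the square's faces, z up; turns with the screw. Head 24 x 24 mm across flats, 22 mm tall: grip either pair of faces. Right below it a round flange, 40 mm in diameter, 5 mm thick (its top 49 mm above the bench), on which the fingertips may push.
- seat: fixed steel plate, 44 x 44 x 2 mm, on the rail under the proud screw; origin at its underside on the screw's axis, 30 mm above the bench. When pushed down the screw first gives 0.5 mm, then springs by about 1 mm per 4 N (stop at 8 mm); it rises again when let go. Unpushed it spins freely without cutting; pushing without turning does nothing; turning back under push unscrews it.
- screw_feed (a joint): depth the proud screw's thread has cut, m: 0 at the start, stops by itself at 0.006; the neighbour is at 0.005. Feeds 10 mm per turn clockwise seen from above (1.6 mm per rad): about 3.1 rad, several grasps. It cuts only while turned under an axial push of 10 to 12 N or more; 14 to 20 N is good. With less the screw just spins and hardly feeds. Turning takes about 0.1 to 0.2 N m.
- neighbour_top (a point): centre of the top of the head of the neighbouring screw, same shape, already driven and fixed: 66 mm above the bench, 5 mm lower than the proud one at the start; about 95 to 130 mm along the rail from it.
- wheel_top (a point): centre of the top of the press's dark steel handwheel, 95 mm above the bench while shut, z up, turns with the wheel. Wheel 60 mm in diameter; its rim spans 0 to 14 mm below this point, 15 mm free under it. It sits on a stem through a fixed green bridge (119 mm across the rail with its feet, 36 mm along it, 62 mm tall, 4 mm collar on top).
- press_lift (a joint): how far the press's wheel, stem and rubber foot have risen, in m: 0 shut (foot on the rail), 0.014 fully open. Anticlockwise seen from above raises it 24 mm per turn (3.8 mm per rad; 6 mm takes 1.6 rad); turning takes about 0.15 N m and it stays where it is left.
- offcut: loose bystander: dark wood block 35 x 90 x 22 mm, origin at the centre of its underside
- wedge: loose bystander: wood block 30 x 60 x 18 mm, origin at the centre of its underside
- tape: loose bystander: black tape measure 62 x 34 x 30 mm, origin at the centre of its underside
- square: loose bystander: try square lying flat, stock 20 x 100 x 16 mm, blade 150 mm long to +x; origin under the stock's centre
- driver: loose bystander: screwdriver lying along its x
- pencil: loose bystander: round pencil 160 mm long, 8 mm thick, along its x
- screwbox: loose bystander: open cardboard box of screws 90 x 120 x 35 mm, origin at the centre of its underside

How it is judged:
By the outcome, as a careful person would: the job done as asked, in the order asked, and still so for the second after the job is handed in, with the robot touching nothing.
It also fails if it takes over 64 s, if anything falls off the work surface, if the arm or the gripper's body presses on something with over 40 N, if the wrist force passes 120 N, or if a joint passes its speed limit or range.

## Working session

There is one attempt and no reset: what is moved stays moved. The work goes in short steps, each a Python script; the robot and the scene stay as the last script left them, time stands still between calls to the robot, and variables do not carry over. Pictures are saved under pics/ and viewed, at most 10 in all, crops included, and the job is handed in when it is done.

```bash
ls; mkdir -p pics
python3 - <<'E'
from plant import manip
import cv2,numpy as np
for n in("top","side"):
    p,d=manip.capture(n); cv2.imwrite(f"pics/{n}0.png",p); np.save(f"{n}0.npy",d)
    c=manip.camera_params(n); R=cv2.Rodrigues(np.array(c["rvec"]))[0]; print(n,c["intrinsics"],-R.T@np.array(c["tvec"]),R[2])
o=manip.observe();print({k:np.round(v,3) for k,v in o.items()},manip.finger_overhang)
E
```

```text
pics
plant.py
top [[460.94297578   0.         322.46528649]
 [  0.         460.94297578 236.74246979]
 [  0.           0.           1.        ]] [ 0.45342342 -0.0083718   1.04549638] [ 0.11454917 -0.02285054 -0.99315474]
side [[435.29477673   0.         323.02846459]
 [  0.         435.29477673 230.34926549]
 [  0.           0.           1.        ]] [0.26506936 0.51235088 0.78330553] [ 0.32366208 -0.56757494 -0.7570347 ]
{'time': np.float64(0.1), 'joint_pos': array([ 1.196,  0.265,  1.605, -0.   ,  1.274, -0.037]), 'qvel': array([ 0.   , -0.   , -0.002,  0.001, -0.001,  0.002]), 'joint_efforts': array([-0.0000e+00, -5.0363e+01, -3.5807e+01,  7.3000e-02,  2.3000e-02,
       -0.0000e+00]), 'tcp_pos': array([0.223, 0.636, 0.246]), 'ee_rot': array([-0.   ,  0.168,  0.986, -0.001]), 'force': array([ 0.707, -0.551, -0.513]), 'wrist_torque': array([-0.027, -0.007,  0.031]), 'gripper_force': np.float64(0.0), 'gripper_width': np.float64(0.088)} 0.008
```

View pics/top0.png

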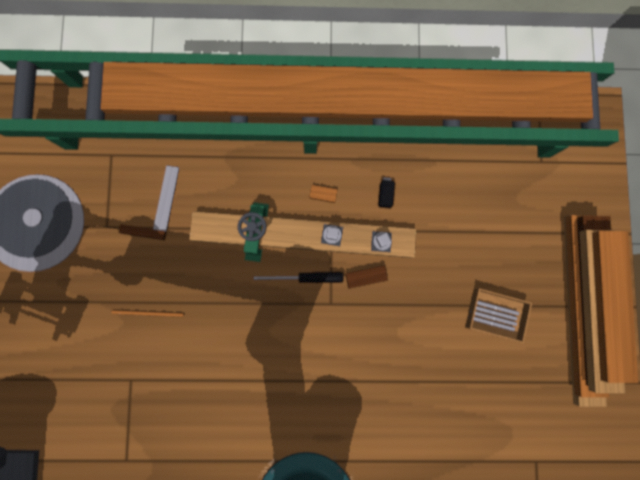

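View pics/side0.png

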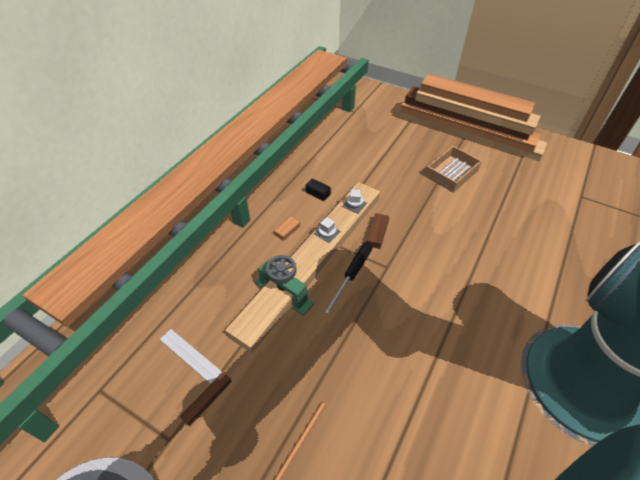

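The top view shows the rail from (190,225) to (415,243). The screws are at (332,234) and (382,240), and the wheel at (252,227). In the side view the screws are at (327,228) and (355,198), and the wheel at (280,268). Next I'll enlarge these and check the depth.

```bash
cat > h.py <<'E'
import cv2,numpy as np
from plant import manip
def cam(n):
    c=manip.camera_params(n); R=cv2.Rodrigues(np.array(c["rvec"],float))[0]
    return np.array(c["intrinsics"]),R,np.array(c["tvec"],float).ravel()
def ray(n,uv):
    K,R,t=cam(n); d=R.T@np.linalg.inv(K)@np.array([*uv,1.]); return -R.T@t,d
def onplane(n,uv,z):
    o,d=ray(n,uv); return o+d*(z-o[2])/d[2]
def tri(a,b):   # pixel in top, pixel in side -> point, miss distance
    o1,d1=ray("top",a);o2,d2=ray("side",b);d1/=np.linalg.norm(d1);d2/=np.linalg.norm(d2)
    s=np.linalg.lstsq(np.c_[d1,-d2],o2-o1,rcond=None)[0]
    p,q=o1+s[0]*d1,o2+s[1]*d2; return (p+q)/2,np.linalg.norm(p-q)
def cloud(n,d):
    K,R,t=cam(n); v,u=np.mgrid[:480,:640]; P=np.stack([(u-K[0,2])*d/K[0,0],(v-K[1,2])*d/K[1,1],d],-1)
    return (P-t)@R
E
python3 - <<'E'
from h import *
t=cv2.imread("pics/top0.png");s=cv2.imread("pics/side0.png")
f=lambda im,x,y,w,h,k:cv2.resize(im[y:y+h,x:x+w],None,fx=k,fy=k,interpolation=cv2.INTER_CUBIC)
a=f(t,310,215,100,45,8); b=f(s,310,180,66,66,5); c=f(s,245,245,80,66,5)
bc=np.hstack([b,c]); bc=np.pad(bc,((0,0),(0,800-bc.shape[1]),(0,0)))[:240*2][:330]
cv2.imwrite("pics/crop.png",np.vstack([a[:270],bc]))
cl=cloud("top",np.load("top0.npy")); cs=cloud("side",np.load("side0.npy"))
np.set_printoptions(linewidth=250,suppress=True)
print("top z mm screws"); print((cl[226:250:2,322:394:2,2]*1000).round().astype(int))
print("wheel");print((cl[208:246:2,236:270:2,2]*1000).round().astype(int))
print("side");print((cs[188:242:2,316:370:2,2]*1000).round().astype(int))
E
```

```text
top z mm screws
[[30 34 32 42 43 46 41 45 35 33 32 32 32 32 29 28 31 34 29 36 30 29 30 31 32 28 29 30 29 33 28 30 29  3  1  0]
 [30 32 45 66 66 66 67 68 64 33 32 33 29 34 32 29 27 31 31 34 27 32 30 31 32 27 27 32 31 31 29 29 29 28 31 29]
 [28 47 43 66 69 68 66 72 69 32 32 29 32 32 32 29 31 28 31 32 30 30 31 28 31 29 32 30 33 32 31 31 29 27 32 34]
 [33 43 48 66 65 66 68 66 64 47 35 33 31 31 29 32 32 31 32 29 32 28 28 30 31 30 34 30 30 49 51 50 33 35 32 30]
 [30 43 41 63 68 66 64 63 44 43 29 28 26 30 32 29 29 27 31 31 32 31 26 30 35 35 33 51 51 51 68 74 72 52 33 29]
 [32 45 65 65 66 66 69 67 45 41 28 32 32 31 30 29 32 29 32 27 33 32 27 31 32 30 32 50 73 73 70 72 71 71 31 31]
 [35 44 47 57 64 66 69 65 47 33 30 33 28 32 32 30 29 34 30 32 31 31 29 27 31 34 47 60 73 72 73 72 73 72 49 28]
 [34 36 46 45 44 44 45 45 44 33 29 32 28 34 32 34 32 30 28 33 31 31 28 29 30 30 52 50 70 71 72 74 67 71 74 31]
 [32 33 30 40 43 45 44 33 31 34 29 29 30 33 32 31 28 29 29 31 31 32 32 30 29 33 51 51 63 72 70 70 69 72 71 33]
 [32 28 28 27 30 32 31 31 29 32 29 33 30 28 29 32 32 31 32 32 28 29 29 33 28 32 50 49
[... 4230 characters left out ...]
  10   0  -1   0  -1   1   2  -1]
 [ 28  35  41  45  51  55  58  52  45  42  43  33  28  31  31  31  28  20  11  -1   1   0   0  -1   0   1   1]
 [ 31  31  42  45  45  47  54  46  44  45  33  33  31  32  28  30  21  13   3   0   0  -1   1   0   0  -1  -2]
 [ 31  33  30  46  43  42 783  46  45  39  31  30  33  31  28  24  12   7   1   0   2  -3   0   4   0   1   0]
 [ 31  31  32  33  32  41  42  40  32  31  29  33  33  30  25  18   5   0   3   2  -1  -1   0   0  -1   0  23]
 [ 30  32  31  33  32  31  31  31  32  29  31  30  30  28  19   6  -1   1   0  -1   1   1   0  -1   1  -1  23]
 [ 31  31  32  29  29  33  33  34  29  30  31  30  28  17  10   1  -3   0   1  -2   1  -1   0   2   0   1  21]]
```

View pics/crop.png

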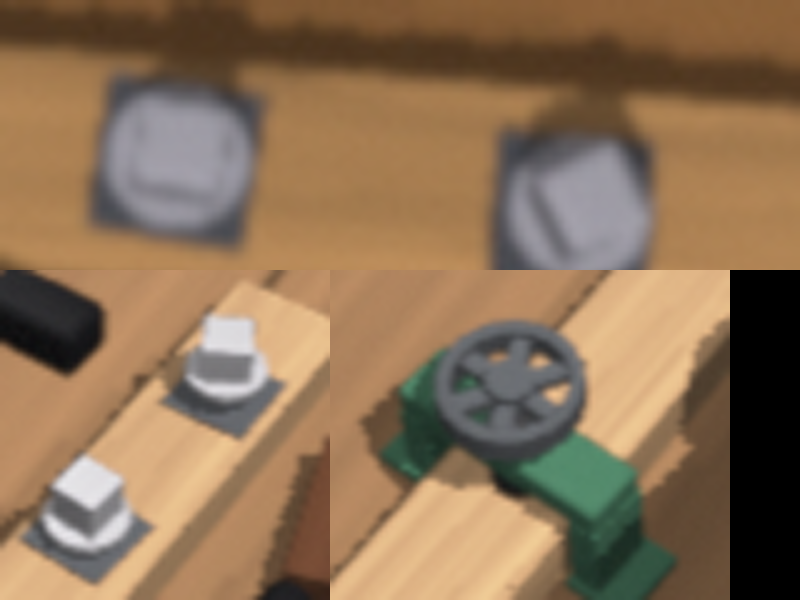

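The crop shows the proud screw is the outer one, at about (383,239) in the top view, with its head turned relative to the rail. Depth gives about 71 mm for its head, about 66 mm for the neighbour and about 95 mm for the wheel, which agrees with the text. Now I'll fit each of them in both views.

Run:
```python
from h import *
np.set_printoptions(suppress=True,precision=4)
def comps(n,box,z0,z1):
    d=np.load(n+"0.npy"); c=cloud(n,d); x,y,w,h=box
    m=np.zeros((480,640),np.uint8); r=c[y:y+h,x:x+w]; m[y:y+h,x:x+w]=((r[...,2]>z0)&(r[...,2]<z1))
    _,l,st,ce=cv2.connectedComponentsWithStats(m); k=1+np.argmax(st[1:,4]); return c[l==k],ce[k],m
B={"proud":((366,222,34,34),(340,184,30,32),.066,.077),"neigh":((318,222,30,26),(314,214,26,34),.061,.071),
   "wheel":((234,208,36,40),(255,250,50,40),.083,.103)}
for k,(bt,bs,z0,z1) in B.items():
    ps=[]
    for n,b in(("top",bt),("side",bs)):
        P,ce,m=comps(n,b,z0,z1); xy=P[:,:2].astype(np.float32)*1000
        r=cv2.minAreaRect(xy); ec=cv2.minEnclosingCircle(xy)
        print(k,n,len(P),"mean",P.mean(0),"med z",np.median(P[:,2]),"rect",np.round(r[0],1),np.round(r[1],1),round(r[2],1),"circ",np.round(ec[0],1),round(ec[1],1)); ps.append(ce)
    print("   tri",tri(*ps))
# things around, rail axis
c=cloud("top",np.load("top0.npy")); z=c[...,2]
m=(z>.025)&(z<.036); m[:200]=0;m[265:]=0;m[:,:180]=0;m[:,425:]=0
r=cv2.minAreaRect(c[m][:,:2].astype(np.float32)*1000);print("rail",r)
for n,uv in dict(offcut=(367,275),driverhandle=(320,277),tape=(387,192),wedge=(323,192),sqblade=(175,168),sqstock=(140,232)).items(): print(n,c[uv[1],uv[0]])
```

```text
proud top 126 mean [ 0.562  -0.1613  0.0712] med z 0.0712573489957486 rect [ 561.8 -161.4] [23.9 23.4] 26.7 circ [ 561.5 -161.1] 15.2
proud side 85 mean [ 0.5612 -0.1591  0.0706] med z 0.07086200041395886 rect [ 561.8 -160.7] [21.3 27.2] 27.1 circ [ 562.  -161.1] 16.9
   tri (array([ 0.5624, -0.1618,  0.0677]), np.float64(4.960638053714061e-05))
neigh top 127 mean [ 0.5753 -0.0519  0.0661] med z 0.06612968093507797 rect [575.6 -51.8] [24.  24.2] 81.1 circ [575.9 -51.4] 16.2
neigh side 106 mean [ 0.5741 -0.0497  0.0656] med z 0.06581535590656755 rect [575.4 -50.9] [26.1 25.2] 78.6 circ [574.9 -50.8] 16.0
   tri (array([ 0.5756, -0.0522,  0.0624]), np.float64(0.0003103537038695056))
wheel top 523 mean [0.5836 0.117  0.0935] med z 0.09383814519213234 rect [584.  116.7] [59.1 57.4] 3.6 circ [584.3 117.6] 30.1
wheel side 624 mean [0.5823 0.1201 0.0923] med z 0.09318962166589057 rect [582.9 118.6] [59.1 58.6] 81.7 circ [584.2 119. ] 30.8
   tri (array([0.5843, 0.1178, 0.0878]), np.float64(0.00011824492601449745))
rail ((593.5781860351562, 11.5382080078125), (501.58673095703125, 126.27133178710938), 89.83641052246094)
offcut [ 0.4872 -0.1317  0.0215]
driverhandle [ 0.4815 -0.0272  0.0284]
tape [ 0.6734 -0.1758  0.0315]
wedge [ 0.6739 -0.0322  0.0192]
sqblade [0.728  0.3077 0.005 ]
sqstock [0.5774 0.3739 0.019 ]
```

The fits agree with the text: head 24 × 24 mm at (0.5618, -0.161), z 71 mm, face normal 27°, and wheel of radius 30 mm at (0.584, 0.118). Next I'll check whether a single grasp can cover each turn within joint 6's range.

```bash
cat >> h.py <<'E'
from scipy.spatial.transform import Rotation as Ro
def q(psi):  # tool down, closing axis at heading psi
    y=np.array([np.cos(psi),np.sin(psi),0]);z=np.array([0,0,-1.]);a=Ro.from_matrix(np.c_[np.cross(y,z),y,z]).as_quat()
    return a[[3,0,1,2]]
E
python3 - <<'E'
from h import *
np.set_printoptions(suppress=True,precision=2)
for nm,p,a0 in(("screw",[.5618,-.161,.058],26.7),("wheel",[.584,.1185,.08],0)):
    for k in range(-4,5):
        a=np.radians(a0+ (90*k if nm=="screw" else 45*k)); print(nm,round(np.degrees(a)),manip.ik(p,q(a)))
E
```

```text
screw -333 [-0.32  0.28  1.96 -0.    0.9  -0.79]
screw -243 [-0.32  0.28  1.96 -0.    0.9  -2.36]
screw -153 [-0.32  0.28  1.96 -0.    0.9   2.35]
screw -63 [-0.32  0.28  1.96 -0.    0.9   0.78]
screw 27 [-0.32  0.28  1.96 -0.    0.9  -0.79]
screw 117 [-0.32  0.28  1.96 -0.    0.9  -2.36]
screw 207 [-0.32  0.28  1.96 -0.    0.9   2.35]
screw 297 [-0.32  0.28  1.96 -0.    0.9   0.78]
screw 387 [-0.32  0.28  1.96 -0.    0.9  -0.79]
wheel -180 None
wheel -135 [ 0.16  0.27  1.93 -0.    0.95  2.51]
wheel -90 [ 0.16  0.27  1.93 -0.    0.95  1.73]
wheel -45 [ 0.16  0.27  1.93 -0.    0.95  0.94]
wheel 0 [ 0.16  0.27  1.93 -0.    0.95  0.16]
wheel 45 [ 0.16  0.27  1.93 -0.    0.95 -0.63]
wheel 90 [ 0.16  0.27  1.93 -0.    0.95 -1.41]
wheel 135 [ 0.16  0.27  1.93 -0.    0.95 -2.2 ]
wheel 180 None
```

Starting at heading 117° (q6 = -2.36) leaves 4.9 rad of clockwise travel, so one grasp covers the screw. Now I'll approach, grip and start a force-controlled turn.

```bash
cat >> h.py <<'E'
def F(n=5):
    r=[]
    for _ in range(n): r.append(manip.observe()["force"]); manip.pause(.01)
    return np.mean(r,0)
E
python3 - <<'E'
from h import *
np.set_printoptions(suppress=True,precision=4)
X=np.array([.5618,-.161,0]); a=np.radians(116.7)
manip.set_gripper(.06,30)
manip.move_ptp(X+[0,0,.14],q(a)); manip.pause(.3)
print("t",manip.observe()["time"]); b=F(10); print("bias",b)
manip.move_l(X+[0,0,.0585],max_speed=.06); manip.pause(.2)
o=manip.observe(); print(o["tcp_pos"],F()-b)
manip.set_gripper(.02,30); manip.pause(.1)
o=manip.observe(); print("w",o["gripper_width"],o["gripper_force"],o["tcp_pos"],"F",F()-b,"M",o["wrist_torque"])
z=.0585
for i in range(12):
    f=(F(3)-b)[2]
    print(round(z,4),manip.observe()["tcp_pos"],round(f,2))
    if f>14: break
    z-=.0007; manip.move_l(X+[0,0,z],max_speed=.02)
print(manip.observe()["time"]); np.save("st.npy",np.r_[b,z])
E
```

```text
t 4.0417
bias [-0.0339 -0.1597  0.0485]
[ 0.562  -0.1611  0.0589] [-0.1497 -0.2733  0.2016]
w 0.023763916480901426 29.999716887250543 [ 0.5618 -0.161   0.0585] F [ 0.5062 -0.2103  0.3029] M [ 0.0599 -0.0088  0.0448]
0.0585 [ 0.5618 -0.161   0.0585] 0.28
0.0578 [ 0.5618 -0.161   0.0578] 0.47
0.0571 [ 0.5618 -0.161   0.0573] 2.41
0.0564 [ 0.5619 -0.161   0.0567] 3.92
0.0557 [ 0.5619 -0.161   0.0562] 6.6
0.055 [ 0.5619 -0.161   0.0557] 8.53
0.0543 [ 0.5619 -0.161   0.0553] 9.3
0.0536 [ 0.5619 -0.161   0.0549] 11.26
0.0529 [ 0.5619 -0.161   0.0544] 13.11
0.0522 [ 0.562 -0.161  0.054] 14.44
9.15
```

Run:
```python
from h import *
st=np.load("st.npy"); b,z=st[:3],st[3]
X=np.array([.5618,-.161,0]); a0=a=np.radians(116.7); st=.12
def est():
    f=(F(3)-b)[2]; return f,(.0585-manip.observe()["tcp_pos"][2])-.0009-f/4000
for i in range(30):
    f,e=est(); z-=np.clip((17-f)/4000,-.001,.001)
    if i<4: st_=.03
    else: st_=st; z-=.0016*st
    if e>.0047 or a0-a>3.15: break
    a-=st_; manip.move_l(X+[0,0,z],q(a),max_speed=.02)
    if i%3==0: o=manip.observe(); print(i,round(a0-a,3),"F",round(f,1),"feed",round(e*1000,2),"Mz",np.round(o["wrist_torque"][2],3),o["gripper_width"].round(4),round(o["time"],2))
print("end",a0-a,est(),F()-b,manip.observe()["time"]); np.save("st2.npy",np.r_[b,z,a])
```

```text
Traceback (most recent call last):
AttributeError: 'float' object has no attribute 'round'
```

```bash
cat > turn.py <<'E'
from h import *
import sys
def run(a,z,b,stop,total,lim=40):
    X=np.array([.5618,-.161,0]); a0=np.radians(116.7)
    def est():
        f=(F(3)-b)[2]; return f,(.0585-manip.observe()["tcp_pos"][2])-.0009-f/4000
    for i in range(lim):
        f,e=est()
        if e>stop or a0-a>total: break
        z-=np.clip((17-f)/4000,-.001,.001)
        s=.03 if i<3 else .12
        if i>=3: z-=.0016*s
        a-=s; manip.move_l(X+[0,0,z],q(a),max_speed=.02)
        if i%3==0: o=manip.observe(); print(i,round(a0-a,3),"F",round(f,1),"feed",round(e*1000,2),"Mz",round(float(o["wrist_torque"][2]),3),round(float(o["gripper_width"]),4),round(float(o["time"]),2))
    print("end",a0-a,est(),F()-b,manip.observe()["time"]); np.save("st2.npy",np.r_[b,z,a])
E
python3 - <<'E'
from turn import *
run(np.radians(116.7)-.03,.0516,np.load("st.npy")[:3],.0047,3.15)
E
```

```text
0 0.06 F 15.8 feed 0.17 Mz -0.002 0.0237 9.7
3 0.24 F 16.5 feed 0.23 Mz -0.023 0.0237 10.54
6 0.6 F 17.9 feed 0.73 Mz -0.058 0.0237 11.42
9 0.96 F 17.3 feed 1.39 Mz -0.036 0.0238 12.29
12 1.32 F 17.0 feed 2.03 Mz -0.03 0.0236 13.17
15 1.68 F 16.9 feed 2.54 Mz -0.037 0.0237 14.04
18 2.04 F 16.4 feed 3.29 Mz -0.032 0.0238 14.92
21 2.4 F 17.5 feed 3.7 Mz -0.008 0.0239 15.79
24 2.76 F 16.8 feed 4.29 Mz -0.12 0.0235 16.67
end 2.8800000000000003 (np.float64(16.525075690521636), np.float64(0.004721658627427404)) [-3.24806906  6.33776883 16.47573224] 17.05
```

```bash
cat > look.py <<'E'
from h import *
def heights(tag):
    B={"proud":((366,222,34,34),.058,.077),"neigh":((318,222,30,26),.061,.071),"wheel":((234,208,36,40),.083,.112)}
    ds=[]
    for i in range(6):
        p,d=manip.capture("top"); ds.append(d)
    cv2.imwrite(f"pics/{tag}.png",p); d=np.median(ds,0); c=cloud("top",d)
    for k,((x,y,w,h),z0,z1) in B.items():
        r=c[y:y+h,x:x+w].reshape(-1,3); r=r[(r[:,2]>z0)&(r[:,2]<z1)]
        rc=cv2.minAreaRect(r[:,:2].astype(np.float32)*1000)
        print(k,len(r),"z50 %.2f z75 %.2f mm"%tuple(np.percentile(r[:,2],[50,75])*1000),np.round(rc[0],1),np.round(rc[1],1),round(rc[2],1))
E
python3 - <<'E'
from turn import *
from look import heights
b=np.load("st2.npy");z,a,b=b[3],b[4],b[:3]; X=np.array([.5618,-.161,0]);a0=np.radians(116.7)
for s in(.11,.12):
    f=(F(3)-b)[2]; z-=(17-f)/4000+.0016*s; a-=s; manip.move_l(X+[0,0,z],q(a),max_speed=.02)
manip.pause(.1); f=F()-b; zt=manip.observe()["tcp_pos"][2]; print("F",f,zt,"feed",(.0585-zt)-.0009-f[2]/4000)
for i in range(12):   # let the spring push back up
    f=(F(3)-b)[2]
    if f<.7: break
    z+=f/2700*.8; manip.move_l(X+[0,0,z],max_speed=.03)
manip.pause(.1); print("free",F()-b,manip.observe()["tcp_pos"])
manip.set_gripper(.06); manip.move_l(X+[0,0,.15],max_speed=.15)
P=np.array([.584,.1185,.14]); manip.move_ptp([.48,.35,.25],q(np.radians(45))); manip.pause(.2)
heights("after1"); print(manip.observe()["time"])
E
```

```text
F [-2.82647967  6.07858269 16.53664378] 0.048277254297776795 feed 0.005188584758040684
free [4.84798051 4.91689154 0.19689341] [ 0.56361959 -0.16023185  0.0529409 ]
proud 131 z50 66.17 z75 66.74 mm [ 562.  -161.5] [23.9 23.8] 27.8
neigh 128 z50 66.14 z75 66.77 mm [575.6 -51.8] [24.  23.7] 81.0
wheel 527 z50 94.31 z75 95.24 mm [583.9 116.6] [58.7 57.3] 1.9
23.0
```

Run:
```python
from h import *
d=np.load("top0.npy");c=cloud("top",d)
for k,(x,y,w,h),z0,z1 in(("proud",(366,222,34,34),.063,.078),("neigh",(318,222,30,26),.058,.073),("wheel",(234,208,36,40),.083,.112)):
    r=c[y:y+h,x:x+w].reshape(-1,3);r=r[(r[:,2]>z0)&(r[:,2]<z1)];print(k,len(r),np.percentile(r[:,2],[50,75]))
```

```text
proud 129 [0.07113881 0.07226442]
neigh 130 [0.06613399 0.06749122]
wheel 523 [0.09383815 0.09565559]
```

The screw is driven: its head is at 66.17 mm against 66.14 mm for the neighbour, both measured in the same view. Now the wheel.

Run:
```python
from h import *
from look import heights
np.set_printoptions(suppress=True,precision=4)
X=np.array([.584,.1178,0]); a0=a=np.radians(-45); z=.080
manip.set_gripper(.086,30)
manip.move_ptp(X+[0,0,.15],q(a)); manip.pause(.3); b=F(10)
manip.move_l(X+[0,0,z],max_speed=.07); manip.pause(.1); print(F()-b)
manip.set_gripper(.05,30); manip.pause(.1)
o=manip.observe(); print("w",o["gripper_width"],o["gripper_force"],o["tcp_pos"],F()-b)
s=.1
for i in range(16):
    a+=s; z+=.00382*s; manip.move_l(X+[0,0,z],q(a),max_speed=.02)
    if i%3==0: o=manip.observe(); print(i,round(a-a0,2),F(3)-b,round(float(o["wrist_torque"][2]),3),o["tcp_pos"],o["gripper_width"])
manip.pause(.2); print("end",F()-b,manip.observe()["tcp_pos"])
manip.set_gripper(.086); manip.move_l(X+[0,0,.16]); manip.move_ptp([.48,.35,.25],q(np.radians(45))); manip.pause(.2)
heights("after2"); print(manip.observe()["time"])
```

```text
[-0.4526  0.0395  0.2023]
w 0.059139939559736725 29.999671205878258 [0.584  0.1179 0.0801] [-0.7454  0.8151  1.7499]
0 0.1 [-0.8103  0.3528  1.9725] 0.095 [0.584  0.1178 0.0804] 0.059049090366825034
3 0.4 [ 0.6911 -1.0021  0.2603] 0.138 [0.5843 0.1177 0.0816] 0.05902868910908787
6 0.7 [ 2.6738 -1.0339 -0.7117] 0.108 [0.5845 0.1178 0.0828] 0.05926198962466608
9 1.0 [ 5.2105 -0.4976 -2.3196] 0.161 [0.5847 0.1179 0.084 ] 0.058960964496506334
12 1.3 [ 5.5399 -0.0229 -3.3119] 0.197 [0.5849 0.1181 0.0851] 0.058869112590950685
15 1.6 [ 5.9429  0.6118 -3.0306] 0.11 [0.585  0.1183 0.0863] 0.05880196207097219
end [ 5.7325  0.2313 -2.819 ] [0.585  0.1183 0.0863]
proud 131 z50 66.22 z75 66.85 mm [ 562.  -161.6] [24.  23.7] 27.1
neigh 129 z50 66.26 z75 66.95 mm [575.6 -51.8] [23.9 24.2] 81.1
wheel 536 z50 100.53 z75 101.27 mm [583.3 117.4] [57.8 57.7] 1.3
34.1083
```

The wheel rose 6.0–6.2 mm. I'll compare the before and after pictures to check the bystanders.

Run:
```python
import cv2,numpy as np
a,b=cv2.imread("pics/top0.png"),cv2.imread("pics/after2.png")
cv2.imwrite("pics/cmp.png",np.vstack([a[150:350,:560],b[150:350,:560]]))
```

```text
(no output)
```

View pics/cmp.png

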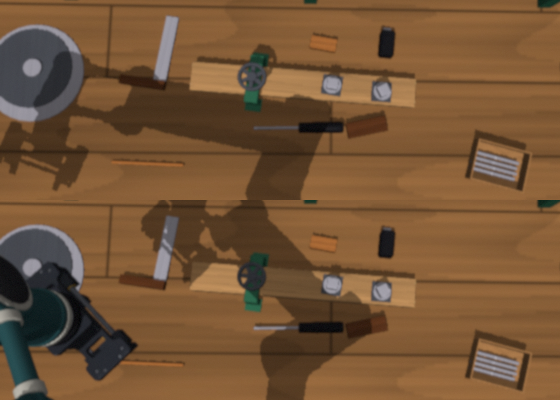

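The bystanders are in the same places in both halves: offcut (367,125), driver (320,127), tape (387,42), wedge (323,42), box (498,160), square (165,50) and pencil (150,162). The gripper is clear and touching nothing, so I'm handing in.

```bash
python3 -c "
from plant import manip
print(manip.finish_job(),manip.observe()['time'])"
```

```text
the job is handed in; nothing more can be done
the job is handed in; nothing more can be done
```

The job is handed in: the proud screw's head is level with its neighbour (within 0.1 mm by camera), the press was then opened about 6 mm, nothing else on the bench moved, and the gripper is clear, at about 34 s of the 64 s allowed.

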